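# Push the battery packs home and press the charging case shut

### The job

Both battery packs in the charging case stand proud of their sockets: first, with the lid still open, push each one down until it is fully home. Then swing the lid over and press it down firmly until it is fully shut, its rim flush on the case. Leave the drill, the tape measure and the wood offcut where they are.

Things in the scene. Friction and masses are not known exactly. Their poses are not given: they have to be found in the camera images.
- case: Grey plastic charging case, an open-topped box 190 (x) x 130 (y) x 65 mm high, fixed to the bench. Origin: centre of its underside; z up, x along the hinge. It stands at varying places and yaws (within 0.4 rad). Walls 6 mm, rim at z = 65 mm. Inside, a dark deck at z = 45 mm surrounds two battery packs. The lid is hinged along its +y side and stands open beyond vertical at the start.
- pack_near_top (a point): Centre of the flat top of the black battery pack at case x = -45 mm, y = 0. Top 62 (x) x 86 (y) mm. The pack slides only straight down in its socket. Top at 60 mm above the bench when fully home, up to 75 mm when proud; friction of about 8 N to push, and it stays where it is left.
- pack_far_top (a point): The same for the other, identical pack, at case x = +45 mm, y = 0.
- pack_near (a joint): How far the pack at case x = -45 mm is pushed in, in m: 0 fully proud, 0.015 fully home (against a stop).
- pack_far (a joint): The same for the pack at case x = +45 mm.
- lid_hinge (a point): Middle of the lid's hinge line on the case, at case (0, 70, 65) mm; the hinge runs along case x.
- lid (a joint): Free swing of the lid, rad: 0 = swung over until it rests on the tight lip of the case, larger = open; it starts at 1.9 to 2.3. Stiff hinge: the lid stays at any angle; about 2 to 4 N at the bar move it.
- lip (a joint): How far the lid is pressed onto the tight lip, rad: 0 = not at all, 0.08 = fully shut. The angle of the lid above fully shut is joint lid + 0.08 - joint lip. With lid at 0 and lip at 0 the lid's free edge stands 11 mm too high; about 8 to 9 N downwards near the free edge press it home, and it stays.
- lid_edge (a point): Middle of the lower rim of the lid at its free edge, 137 mm from the hinge; 65 mm above the bench when fully shut. The lid is a grey plastic tray 190 x 137 x 18 mm (18 mm from rim plane to outer face, which is the top when shut).
- lid_bar (a point): Middle of the steel grab bar on the lid's free edge: a round bar 12 mm thick, 100 mm long, parallel to the hinge, 177 mm from it and 9 mm above the rim plane of the shut lid, held by two arms so that a 34 mm gap lies between bar and lid edge (88 mm free between the arms). It can be pinched from above and rolls between the fingers as the lid swings.
- drill: Green and black cordless drill standing on its foot, 75 x 115 mm, 197 mm tall, a bystander; origin under its centre.
- offcut: Wood offcut 200 x 75 x 25 mm lying on the bench, a bystander; origin: centre of its underside.
- tape: Black tape measure 75 x 45 x 65 mm standing on the bench, a bystander; origin: centre of its underside.

How it is judged:
By the outcome, as a careful person would: the job done as asked, in the order asked, and still so for the second after the job is handed in, with the robot touching nothing.
It also fails if it takes over 67 s, if anything falls off the work surface, if the arm or the gripper's body presses on something with over 40 N, if the wrist force passes 120 N, or if a joint passes its speed limit or range.

### The arm

A 6-joint arm with a two-finger parallel gripper is mounted at the origin on the work surface. World frame = base frame: x ahead of the robot, y to its left, z up, the work surface at z = 0. Lengths are in m, angles in rad, forces in N, time in s.
With the tool pointing down it reaches from about 0.25 to 0.8 m from the base axis. Payload 8.5 kg.
Tool frame: the origin (TCP) lies on the front face of the gripper's body, between the roots of the fingers; the fingertips stand 73 mm ahead of it and the grasp point (between the pads) lies 54 mm ahead of it; z points along the fingers, y is the line along which they close (so a half turn about z gives the same grasp; the last joint's range is limited). The gripper opens to 85 mm and grips with 20 to 120 N. Pads are 22 mm wide; open, the fingers measure 114 mm over their backs; the gripper's body (76 mm by 85 mm) begins 54 mm behind the grasp point. The pads swing forward as they close: fully open they stand 13 mm farther back than shut.
Start: joints at [1.112, 0.238, -0.013, 1.319, 0, 1.571], TCP at [0.232, 0.471, 0.304] pointing down, gripper open.
Joint ranges: [-2.66, 2.66], [-1.03, 1.9], [-1.14, 1.46], [-1.82, 2.27], [-1.45, 1.34], [-3.14, 3.14]. Speed limits (rad/s): [2.22, 2.22, 2.79, 3.14, 3.14, 3.14].

### API

Orientations are given as a rotation vector (axis times angle).
In Python, from workcell import * gives the robot as it stands. The module is installed in compiled form; this text tells all that it offers.
- The arm moves only by the tool servo_tool, never from a script. Its arguments are lists of equal length, an entry for each row: "fingers": the opening, from 0 (shut) to 1 (fully open); "travel": the shift along the world's x, y, z in units of 40 mm (1.0 is 40 mm), a list of three; "rotation": the turn, a rotation vector about the world's x, y, z in units of 6 degrees (1.0 is 6 degrees), a list of three. A call has 1 to 12 rows; each row shifts and turns the commanded pose from where the row before left it; what a row does not reach is not made up. A row lasts 1/12 s, in which the tool goes at most 41.7 mm and 7.16 degrees, less where a joint would pass 70% of its speed; a pose out of reach is approached as far as the arm can. A call is refused whole if a number of a shift passes 1 or a number of a turn 1, either way. A call with a gripper value outside its range is refused whole. The fingers move at their own pace and stop on an object; "grip_force" is the grip in N (left out, the last holds). Time passes only in rows, so rows that do not move let the fingers close. It gives the time, the measured TCP pose, the force, the opening and the grip force at its end, in the units of the state.
- get_obs(): the state, without advancing time (a new reading comes with each control period).
- read_camera(name): name is "side" or "top" or "wrist"; returns the picture (480x640x3 uint8, red, green, blue); there is no depth.
- camera_model(name): a dict with "fovy" (degrees; the focal length in pixels is half the picture's height over the tangent of half this angle, whatever the lens; pixels are square), "cx", "cy" (the principal point, pixels), "world_from_camera" (4x4, takes a point from camera to world coordinates). Camera axes: x right, y down, z forward; pixel columns grow to the right and rows downward; lengths in m; the calibration is good to about 2 mm. The wrist camera is an equidistant fisheye: a pixel r from the principal point sees the ray r / f radians off the axis. A picture is of the moment at which its call begins: read the wrist's pose just before it. camera_model takes no time and is no camera call; for the wrist camera it gives the pose at the moment of the call.
- close_job(): hands the job in; it is judged then, once.
The state is a dict: "time_s": time; "q": joint angles; "joint_vel": joint speeds; "effort": joint torques, N m; "eef_pos": TCP position; "tcp_rot": TCP orientation; "ft_force": force on the tool from outside, world axes, zero at the start; "ft_torque": the same for the moment, N m; "finger_gap": finger opening in m; "grip_force": force on a finger pad.
Only numpy, scipy, OpenCV 4.12 (cv2) and the standard library are available. Lean on these libraries where they do the work, as an engineer would, in place of code of your own. Each camera call takes 0.05 s, during which the arm holds its last target. There are 200 camera calls.

## Working session

There is one attempt and no reset: what is moved stays moved. The work goes in short steps, Python scripts to look and compute and a tool call to move; the robot and the scene stay as the last step left them, time stands still between calls to the robot, and variables do not carry over. Pictures are saved under pics/ and viewed, at most 10 in all, crops included, and the job is handed in when it is done.

Besides the shell and the picture viewer there is one more tool, called after ">>>" as name(argument=value, ...) on one line, values as JSON. servo_tool: Moves the arm, as the interface text tells. Its arguments: {"type":"object","properties":{"fingers":{"type":"array"},"travel":{"type":"array"},"rotation":{"type":"array"},"grip_force":{"type":"number"}},"required":["fingers","travel","rotation"]}

```bash
mkdir -p pics; python3 - <<'E'
from workcell import *
import cv2,numpy as np
o=get_obs();print(o)
for n in("side","top"):
    im=read_camera(n);cv2.imwrite(f"pics/{n}0.png",im[:,:,::-1]);m=camera_model(n);print(n,m)
E
```

```text
{'time_s': 0.0, 'q': array([ 1.11199521e+00,  2.38769639e-01, -1.42282060e-02,  1.31919427e+00,
        2.50787864e-05,  1.57081355e+00]), 'joint_vel': array([-0.00010919, -0.00035069,  0.00016203,  0.00081505,  0.00024985,
        0.00097081]), 'effort': array([-2.87492207e-03, -5.38779008e+01,  3.46439266e+01,  1.81703980e-02,
       -4.34780975e-05,  3.72931731e-05]), 'eef_pos': array([0.23237096, 0.47044127, 0.30329353]), 'tcp_rot': array([-7.14327247e-01, -3.05895227e+00,  2.12587695e-03]), 'ft_force': array([-0.13445157, -0.58634146, -0.37729056]), 'ft_torque': array([ 0.04573677, -0.02541648,  0.00392979]), 'grip_force': 0.0, 'finger_gap': 0.08539802101477302}
side {'fovy': 52.39902417090863, 'cx': 320.9245071763667, 'cy': 235.4970313268932, 'world_from_camera': array([[ 8.20292980e-01, -3.06313774e-01,  4.83002379e-01,
        -4.85386286e-02],
       [-5.71943342e-01, -4.40043663e-01,  6.92273348e-01,
        -8.15310536e-01],
       [ 4.89273950e-04, -8.44116962e-01, -5.36158852e-01,
         6.97263749e-01],
       [ 0.00000000e+00,  0.00000000e+00,  0.00000000e+00,
         1.00000000e+00]])}
top {'fovy': 53.684946450437046, 'cx': 327.63573030565175, 'cy': 237.38367716301897, 'world_from_camera': array([[-0.00227245, -0.99778641,  0.06646145,  0.41497171],
       [-0.99995386,  0.00288764,  0.00916167, -0.0173508 ],
       [-0.0093333 , -0.06643756, -0.99774693,  1.18385259],
       [ 0.        ,  0.        ,  0.        ,  1.        ]])}
```

View pics/side0.png

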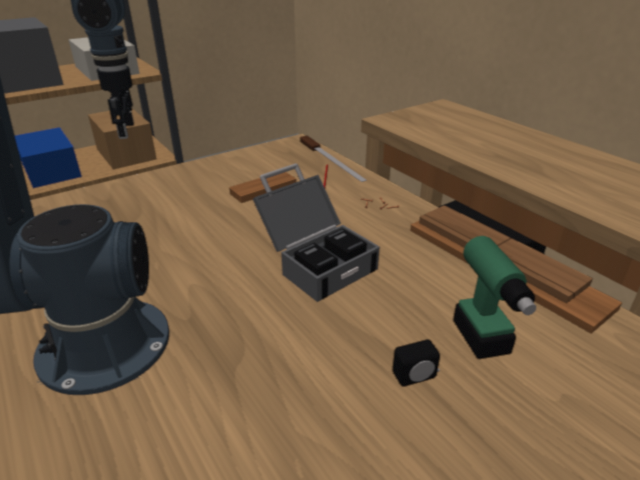

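View pics/top0.png

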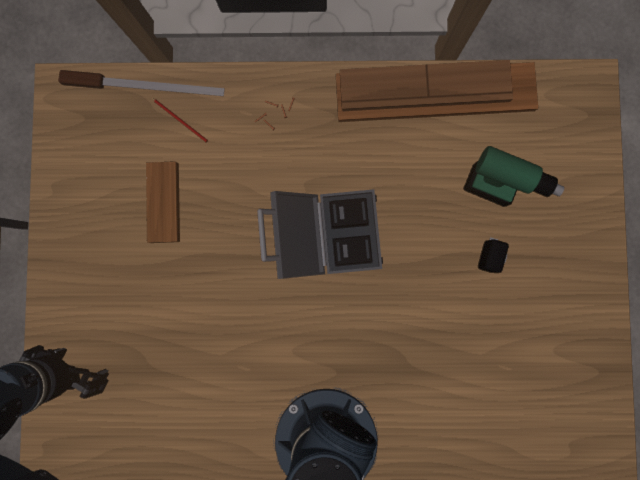

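The top view shows the case around (350,232), hinge on its left at col ~322, lid leaning left with the bar at (264,234). The packs are at (349,213) and (352,250). The bystanders are far away. I'll zoom in to get the corners.

```bash
python3 - <<'E'
import cv2
im=cv2.imread("pics/top0.png")[180:285,250:390]
cv2.imwrite("pics/topc.png",cv2.resize(im,None,fx=5.5,fy=5.5,interpolation=cv2.INTER_CUBIC))
im=cv2.imread("pics/side0.png")[155:300,240:390]
cv2.imwrite("pics/sidec.png",cv2.resize(im,None,fx=4,fy=4,interpolation=cv2.INTER_CUBIC))
E
```

```text
(no output)
```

View pics/topc.png

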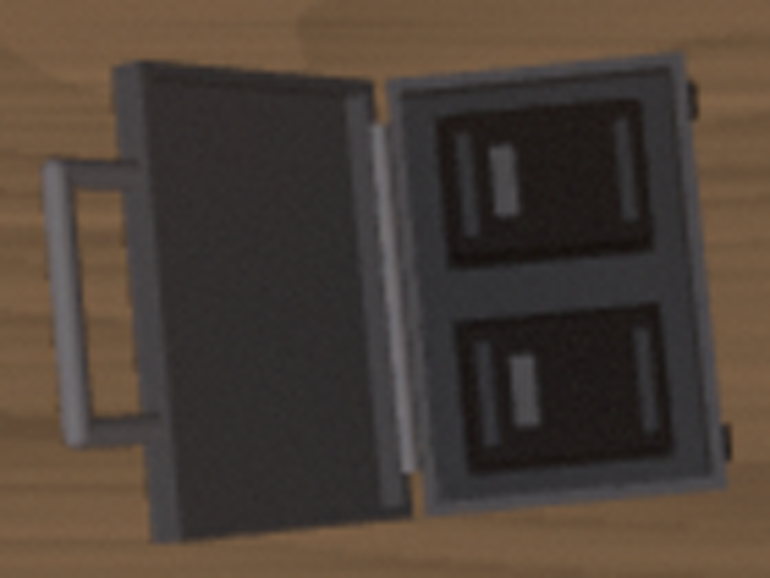

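View pics/sidec.png

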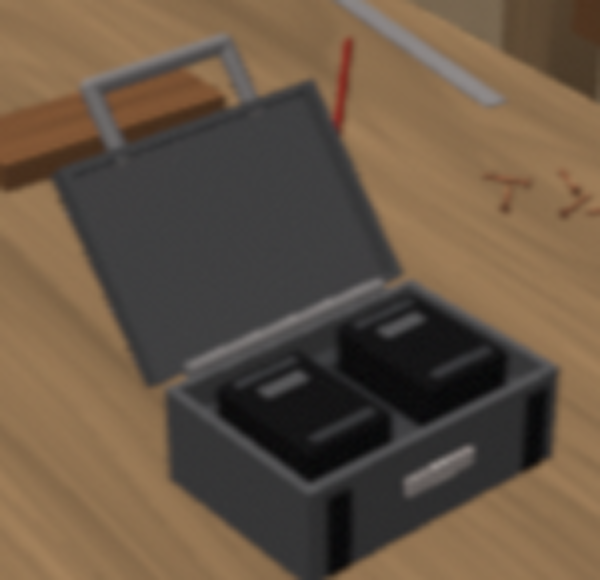

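The crops show the rim corners (topc) at (387,80), (683,55), (725,488), (428,516); pack tops near (545,183) and (565,387); and the bar from (57,165) to (78,440). In sidec the bar runs from (90,90) to (230,42).

```bash
cat > h.py <<'E'
from workcell import *
import numpy as np, cv2
def ray(n,p):
    m=camera_model(n);f=240/np.tan(np.radians(m["fovy"])/2);T=m["world_from_camera"]
    return T[:3,3],T[:3,:3]@np.array([(p[0]-m["cx"])/f,(p[1]-m["cy"])/f,1])
def onz(n,p,z):
    o,d=ray(n,p);return o+d*(z-o[2])/d[2]
def tri(p,q):
    a,d=ray("top",p);b,e=ray("side",q);s=np.linalg.lstsq(np.c_[d,-e],b-a,rcond=None)[0]
    P,Q=a+d*s[0],b+e*s[1];return (P+Q)/2,np.linalg.norm(P-Q)
tc=lambda u,v:((u+.5)/5.5-.5+250,(v+.5)/5.5-.5+180)
sc=lambda u,v:((u+.5)/4-.5+240,(v+.5)/4-.5+155)
E
python3 - <<'E'
from h import *
np.set_printoptions(precision=4,suppress=True)
C=np.array([onz("top",tc(*p),.065) for p in[(387,80),(683,55),(725,488),(428,516)]])
print(C, C.mean(0)); TL,TR,BR,BL=C
print(np.linalg.norm(TL-BL),np.linalg.norm(TL-TR))
y1=np.arctan2(*(TL-BL)[[1,0]]);y2=np.arctan2(*(TR-BR)[[1,0]]);y3=np.arctan2(*(-(TL-TR))[[0,1]]*[1,-1])
print("yaw",y1,y2,y3)
S=np.array([onz("side",sc(*p),.065) for p in[(170,393),(412,284),(556,370),(310,490)]]);print("side",S,S.mean(0))
y=(y1+y2)/2;R=np.array([[np.cos(y),-np.sin(y)],[np.sin(y),np.cos(y)]]);c=C.mean(0)[:2]
for p in[(565,387),(545,183)]:
  print("pack",onz("top",tc(*p),.073),"case",R.T@(onz("top",tc(*p),.073)[:2]-c))
for a,b in[((57,165),(230,42)),((78,440),(90,90))]:
  P,g=tri(tc(*a),sc(*b));print("bar",P,g,"case",R.T@(P[:2]-c))
print("hinge",c+R@[0,.07],"nominal packs",c+R@[-.045,0],c+R@[.045,0])
E
```

```text
[[ 0.5927  0.011   0.065 ]
 [ 0.6031 -0.1171  0.065 ]
 [ 0.4162 -0.1334  0.065 ]
 [ 0.4046 -0.0064  0.065 ]] [ 0.5041 -0.0615  0.065 ]
0.18891852309323404 0.12845917620449643
yaw 0.09178962680826866 0.08706842287322981 0.08120613447448394
side [[ 0.4057 -0.0091  0.065 ]
 [ 0.5918  0.0078  0.065 ]
 [ 0.6025 -0.1172  0.065 ]
 [ 0.4198 -0.1301  0.065 ]] [ 0.5049 -0.0621  0.065 ]
pack [ 0.4593 -0.0649  0.073 ] case [-0.045   0.0006]
pack [ 0.5467 -0.0568  0.073 ] case [0.0428 0.0008]
bar [0.5403 0.1333 0.1958] 0.0014689636673316687 case [0.0534 0.1907]
bar [0.4359 0.1244 0.1952] 0.002501346156653159 case [-0.0514  0.1912]
hinge [0.4979 0.0083] nominal packs [ 0.4593 -0.0655] [ 0.549  -0.0574]
```

>>> servo_tool(fingers=[0, 0, 0, 0, 0, 0, 0, 0, 0, 0, 0, 0], travel=[[0.4, -0.9, 0], [0.4, -0.9, 0], [0.4, -0.9, 0], [0.4, -0.9, 0], [0.4, -0.9, 0], [0.4, -0.9, 0], [0.4, -0.9, 0], [0.4, -0.9, 0], [0.4, -0.9, 0], [0.4, -0.9, 0], [0.4, -0.9, 0], [0.4, -0.9, 0]], rotation=[[0, 0, 0.43], [0, 0, 0.43], [0, 0, 0.43], [0, 0, 0.43], [0, 0, 0.43], [0, 0, 0.43], [0, 0, 0.43], [0, 0, 0.43], [0, 0, 0.43], [0, 0, 0.43], [0, 0, 0.43], [0, 0, 0.43]])

```text
time_s: 1.1
eef_pos: [0.4247, 0.0367, 0.3039]
tcp_rot: [-0.132, 3.139, -0.0]
ft_force: [0.7, 1.5, 0.3]
finger_gap: -0.0003
grip_force: 0.0
```

>>> servo_tool(fingers=[0, 0, 0, 0, 0, 0, 0, 0, 0, 0], travel=[[0.3, -0.85, 0], [0.3, -0.85, 0], [0.28, -0.85, 0], [0, 0, -0.7], [0, 0, -0.7], [0, 0, -0.7], [0, 0, -0.7], [0, 0, -0.5], [0, 0, -0.4], [0, 0, 0]], rotation=[[0, 0, 0], [0, 0, 0], [0, 0, 0], [0, 0, 0], [0, 0, 0], [0, 0, 0], [0, 0, 0], [0, 0, 0], [0, 0, 0], [0, 0, 0]])

```text
time_s: 1.93
eef_pos: [0.4577, -0.0631, 0.1529]
tcp_rot: [0.128, -3.133, -0.001]
ft_force: [-1.3, 0.9, -0.7]
finger_gap: -0.0002
grip_force: 0.0
```

>>> servo_tool(fingers=[0, 0, 0, 0, 0], travel=[[0, 0, -0.1], [0, 0, -0.1], [0, 0, -0.1], [0, 0, -0.1], [0, 0, 0]], rotation=[[0, 0, 0], [0, 0, 0], [0, 0, 0], [0, 0, 0], [0, 0, 0]])

```text
time_s: 2.35
eef_pos: [0.4602, -0.0634, 0.1401]
tcp_rot: [-0.128, 3.138, -0.001]
ft_force: [0.3, 0.1, -0.4]
finger_gap: -0.0002
grip_force: 0.0
```

>>> servo_tool(fingers=[0, 0, 0, 0], travel=[[0, 0, -0.05], [0, 0, -0.05], [0, 0, 0], [0, 0, 0]], rotation=[[0, 0, 0], [0, 0, 0], [0, 0, 0], [0, 0, 0]])

```text
time_s: 2.68
eef_pos: [0.4601, -0.0634, 0.1364]
tcp_rot: [-0.128, 3.138, -0.0]
ft_force: [1.3, 0.0, 4.3]
finger_gap: -0.0001
grip_force: 1.7
```

>>> servo_tool(fingers=[0, 0, 0, 0], travel=[[0, 0, -0.05], [0, 0, -0.05], [0, 0, 0], [0, 0, 0]], rotation=[[0, 0, 0], [0, 0, 0], [0, 0, 0], [0, 0, 0]])

```text
time_s: 3.02
eef_pos: [0.4601, -0.0634, 0.1326]
tcp_rot: [-0.128, 3.138, -0.001]
ft_force: [-0.2, 0.0, 7.3]
finger_gap: 0.0002
grip_force: 4.0
```

>>> servo_tool(fingers=[0, 0, 0, 0], travel=[[0, 0, -0.05], [0, 0, 0], [0, 0, 0], [0, 0, 0]], rotation=[[0, 0, 0], [0, 0, 0], [0, 0, 0], [0, 0, 0]])

```text
time_s: 3.35
eef_pos: [0.4601, -0.0634, 0.1325]
tcp_rot: [-0.128, 3.136, -0.001]
ft_force: [-9.6, 1.6, 34.4]
finger_gap: -0.0001
grip_force: 17.5
```

>>> servo_tool(fingers=[0, 0, 0, 0, 0, 0, 0, 0, 0, 0], travel=[[0, 0, 0.4], [0, 0, 0.4], [0, 0, 0.2], [0.74, 0.05, 0], [0.74, 0.05, 0], [0.74, 0.05, 0], [0, 0, -0.3], [0, 0, -0.25], [0, 0, 0], [0, 0, 0]], rotation=[[0, 0, 0], [0, 0, 0], [0, 0, 0], [0, 0, 0], [0, 0, 0], [0, 0, 0], [0, 0, 0], [0, 0, 0], [0, 0, 0], [0, 0, 0]])

```text
time_s: 4.18
eef_pos: [0.547, -0.0573, 0.147]
tcp_rot: [0.128, -3.136, -0.0]
ft_force: [-0.1, 0.6, 0.7]
finger_gap: -0.0002
grip_force: 0.0
```

>>> servo_tool(fingers=[0, 0, 0, 0, 0, 0, 0], travel=[[0, 0, -0.08], [0, 0, -0.08], [0, 0, -0.08], [0, 0, -0.08], [0, 0, 0], [0, 0, 0], [0, 0, 0]], rotation=[[0, 0, 0], [0, 0, 0], [0, 0, 0], [0, 0, 0], [0, 0, 0], [0, 0, 0], [0, 0, 0]])

```text
time_s: 4.77
eef_pos: [0.5481, -0.0574, 0.1354]
tcp_rot: [-0.128, 3.139, -0.0]
ft_force: [-1.6, -0.3, 2.6]
finger_gap: -0.0003
grip_force: 1.2
```

>>> servo_tool(fingers=[0, 0, 0, 0], travel=[[0, 0, -0.05], [0, 0, -0.03], [0, 0, 0], [0, 0, 0]], rotation=[[0, 0, 0], [0, 0, 0], [0, 0, 0], [0, 0, 0]])

```text
time_s: 5.1
eef_pos: [0.5482, -0.0574, 0.1326]
tcp_rot: [-0.128, 3.139, -0.0]
ft_force: [-3.8, 0.3, 9.4]
finger_gap: 0.0002
grip_force: 4.5
```

>>> servo_tool(fingers=[0, 0, 0, 0], travel=[[0, 0, -0.03], [0, 0, 0], [0, 0, 0], [0, 0, 0]], rotation=[[0, 0, 0], [0, 0, 0], [0, 0, 0], [0, 0, 0]])

```text
time_s: 5.43
eef_pos: [0.5481, -0.0574, 0.1325]
tcp_rot: [-0.128, 3.138, -0.001]
ft_force: [-7.6, -0.2, 20.7]
finger_gap: 0.0
grip_force: 10.6
```

>>> servo_tool(fingers=[0, 0, 0, 0, 0, 1, 1, 1, 1, 1, 1, 1], travel=[[0, 0, 0.5], [0, 0, 0.9], [0, 0, 0.9], [0, 0, 0.9], [0, 0, 0.9], [0, 0, 0.4], [-0.3, 0.93, 0], [-0.3, 0.93, 0], [-0.3, 0.93, 0], [-0.3, 0.93, 0], [-0.3, 0.93, 0], [0, 0, 0]], rotation=[[0, 0, 0], [0, 0, 0], [0, 0, 0], [0, 0, 0], [0, 0, 0], [0, 0, 0], [0, 0, 0], [0, 0, 0], [0, 0, 0], [0, 0, 0], [0, 0, 0], [0, 0, 0]])

```text
time_s: 6.43
eef_pos: [0.4864, 0.1336, 0.3109]
tcp_rot: [0.136, -3.138, -0.003]
ft_force: [0.6, -0.4, -0.2]
finger_gap: 0.0832
grip_force: 0.0
```

```bash
python3 - <<'E'
from h import *
o=get_obs();print(o["eef_pos"],o["finger_gap"],o["ft_force"])
cv2.imwrite("pics/w1.png",read_camera("wrist")[:,:,::-1])
a=read_camera("side")[100:310,200:400,::-1]
cv2.imwrite("pics/s1.png",cv2.resize(a,None,fx=2.8,fy=2.8))
E
```

```text
[0.48641297 0.13356083 0.31089167] 0.08322830226524383 [ 0.61070455 -0.36904279 -0.24417467]
```

View pics/s1.png

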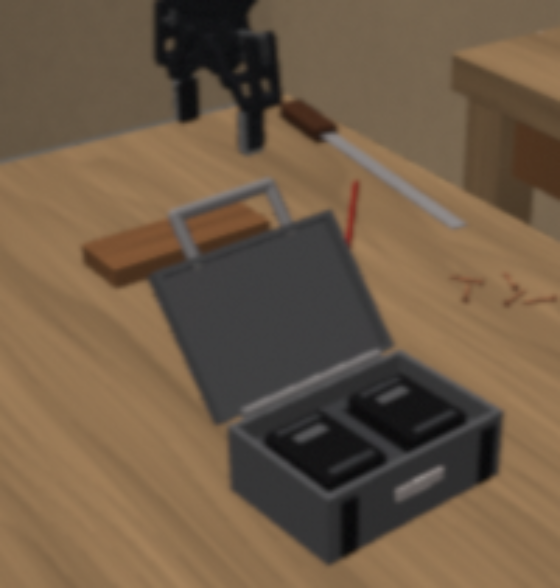

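View pics/w1.png

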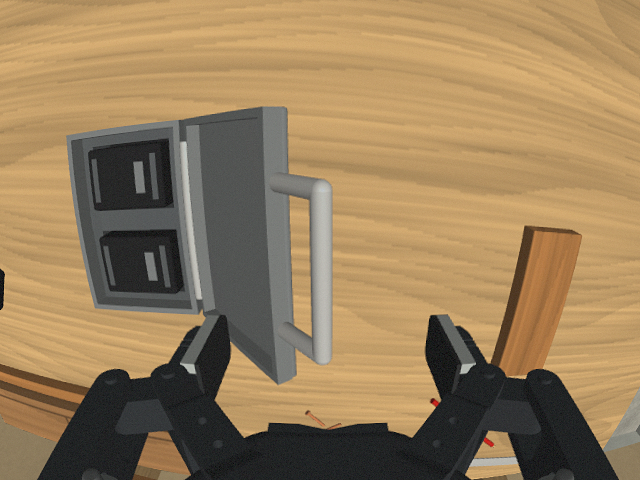

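Side view: both packs look seated level, and the open gripper is above the bar. Wrist view: the bar, at column 322, lies midway between the fingers (215 and 440).

>>> servo_tool(fingers=[1, 1, 1, 1, 0, 0, 0, 0, 0, 0, 0, 0], travel=[[0, 0, -0.5], [0, 0, -0.6], [0, 0, -0.4], [0, 0, 0], [0, 0, 0], [0, 0, 0], [0, 0, 0], [0, 0, 0], [0, 0, 0], [0, 0, 0], [0, 0, 0], [0, 0, 0]], rotation=[[0, 0, 0], [0, 0, 0], [0, 0, 0], [0, 0, 0], [0, 0, 0], [0, 0, 0], [0, 0, 0], [0, 0, 0], [0, 0, 0], [0, 0, 0], [0, 0, 0], [0, 0, 0]], grip_force=25)

```text
time_s: 7.53
eef_pos: [0.4888, 0.1297, 0.2516]
tcp_rot: [-0.129, 3.137, 0.004]
ft_force: [-0.9, 4.6, 4.7]
finger_gap: 0.0109
grip_force: 24.6
```

```bash
python3 - <<'E'
import numpy as np
r=.1772;y=.088
ph=np.linspace(2.318,.16,21)
P=np.c_[-(-np.sin(y))*r*np.cos(ph)*1, -np.cos(y)*r*np.cos(ph), r*np.sin(ph)]
P[:,0]=np.sin(y)*r*np.cos(ph)
print((np.diff(P,axis=0)/.04).round(2).tolist()); print(P[-1]-P[0])
E
```

```text
[[0.03, -0.37, 0.31], [0.03, -0.4, 0.26], [0.04, -0.42, 0.22], [0.04, -0.44, 0.17], [0.04, -0.46, 0.12], [0.04, -0.47, 0.07], [0.04, -0.48, 0.02], [0.04, -0.48, -0.03], [0.04, -0.47, -0.08], [0.04, -0.46, -0.13], [0.04, -0.44, -0.18], [0.04, -0.42, -0.23], [0.03, -0.39, -0.27], [0.03, -0.36, -0.31], [0.03, -0.33, -0.35], [0.03, -0.29, -0.38], [0.02, -0.24, -0.41], [0.02, -0.2, -0.43], [0.01, -0.15, -0.45], [0.01, -0.1, -0.47]]
[ 0.02595815 -0.29421714 -0.10176133]
```

>>> servo_tool(fingers=[0, 0, 0, 0, 0, 0, 0, 0, 0, 0, 0], travel=[[0.03, -0.37, 0.31], [0.03, -0.4, 0.26], [0.04, -0.42, 0.22], [0.04, -0.44, 0.17], [0.04, -0.46, 0.12], [0.04, -0.47, 0.07], [0.04, -0.48, 0.02], [0.04, -0.48, -0.03], [0.04, -0.47, -0.08], [0.04, -0.46, -0.13], [0, 0, 0]], rotation=[[0, 0, 0], [0, 0, 0], [0, 0, 0], [0, 0, 0], [0, 0, 0], [0, 0, 0], [0, 0, 0], [0, 0, 0], [0, 0, 0], [0, 0, 0], [0, 0, 0]])

```text
time_s: 8.45
eef_pos: [0.5044, -0.0517, 0.2881]
tcp_rot: [-0.125, 3.137, -0.003]
ft_force: [1.6, -2.3, 3.5]
finger_gap: 0.0111
grip_force: 25.6
```

>>> servo_tool(fingers=[0, 0, 0, 0, 0, 0, 0, 0, 0, 0, 0], travel=[[0.04, -0.44, -0.18], [0.04, -0.42, -0.23], [0.03, -0.39, -0.27], [0.03, -0.36, -0.31], [0.03, -0.33, -0.35], [0.03, -0.29, -0.38], [0.02, -0.24, -0.41], [0.02, -0.2, -0.43], [0.01, -0.15, -0.45], [0.01, -0.1, -0.35], [0, 0, 0]], rotation=[[0, 0, 0], [0, 0, 0], [0, 0, 0], [0, 0, 0], [0, 0, 0], [0, 0, 0], [0, 0, 0], [0, 0, 0], [0, 0, 0], [0, 0, 0], [0, 0, 0]])

```text
time_s: 9.37
eef_pos: [0.5139, -0.1659, 0.1512]
tcp_rot: [0.128, -3.137, -0.003]
ft_force: [4.8, 3.8, -2.8]
finger_gap: 0.0108
grip_force: 24.4
```

>>> servo_tool(fingers=[0, 0, 0, 0, 0], travel=[[0, -0.02, -0.12], [0, -0.01, -0.12], [0, 0, -0.1], [0, 0, 0], [0, 0, 0]], rotation=[[0, 0, 0], [0, 0, 0], [0, 0, 0], [0, 0, 0], [0, 0, 0]], grip_force=40)

```text
time_s: 9.78
eef_pos: [0.5144, -0.167, 0.1405]
tcp_rot: [-0.129, 3.138, -0.0]
ft_force: [1.6, 3.5, 0.4]
finger_gap: 0.0105
grip_force: 40.5
```

>>> servo_tool(fingers=[0, 0, 0, 0, 0], travel=[[0, 0, -0.08], [0, 0, -0.06], [0, 0, 0], [0, 0, 0], [0, 0, 0]], rotation=[[0, 0, 0], [0, 0, 0], [0, 0, 0], [0, 0, 0], [0, 0, 0]])

```text
time_s: 10.2
eef_pos: [0.5145, -0.1674, 0.1348]
tcp_rot: [-0.128, 3.138, -0.001]
ft_force: [1.1, 1.4, 4.9]
finger_gap: 0.0104
grip_force: 41.0
```

>>> servo_tool(fingers=[0, 0, 0, 0, 0], travel=[[0, 0, -0.08], [0, 0, 0], [0, 0, 0], [0, 0, 0], [0, 0, 0]], rotation=[[0, 0, 0], [0, 0, 0], [0, 0, 0], [0, 0, 0], [0, 0, 0]])

```text
time_s: 10.62
eef_pos: [0.5144, -0.1676, 0.1314]
tcp_rot: [-0.128, 3.138, -0.001]
ft_force: [2.6, -0.4, 4.0]
finger_gap: 0.0103
grip_force: 41.1
```

>>> servo_tool(fingers=[0, 0, 0, 0, 0], travel=[[0, 0, -0.05], [0, 0, 0], [0, 0, 0], [0, 0, 0], [0, 0, 0]], rotation=[[0, 0, 0], [0, 0, 0], [0, 0, 0], [0, 0, 0], [0, 0, 0]])

```text
time_s: 11.03
eef_pos: [0.5146, -0.1676, 0.1297]
tcp_rot: [-0.128, 3.138, -0.001]
ft_force: [2.0, 0.6, 9.2]
finger_gap: 0.0102
grip_force: 41.6
```

>>> servo_tool(fingers=[0, 0, 0, 0, 0], travel=[[0, 0, -0.05], [0, 0, 0], [0, 0, 0], [0, 0, 0], [0, 0, 0]], rotation=[[0, 0, 0], [0, 0, 0], [0, 0, 0], [0, 0, 0], [0, 0, 0]])

```text
time_s: 11.45
eef_pos: [0.5147, -0.1676, 0.1284]
tcp_rot: [-0.128, 3.137, -0.002]
ft_force: [0.3, 0.1, 15.1]
finger_gap: 0.0104
grip_force: 42.2
```

>>> servo_tool(fingers=[0.27, 0.27, 0.27, 0.27, 0.27, 0.27, 0.27, 0, 0, 0, 0, 0], travel=[[0, 0, 0.05], [0, 0, 0], [0, 0, 0], [0, 0, 0.4], [0, 0, 0.5], [0, 0, 0.5], [0, 0, 0], [-0.08, 0.7, 0], [-0.08, 0.77, 0], [0, 0, 0], [0, 0, -0.3], [0, 0, 0]], rotation=[[0, 0, 0], [0, 0, 0], [0, 0, 0], [0, 0, 0], [0, 0, 0], [0, 0, 0], [0, 0, 0], [0, 0, 0], [0, 0, 0], [0, 0, 0], [0, 0, 0], [0, 0, 0]])

```text
time_s: 12.45
eef_pos: [0.5066, -0.108, 0.1711]
tcp_rot: [0.13, -3.136, -0.001]
ft_force: [-1.3, -0.6, 0.4]
finger_gap: -0.0
grip_force: 0.0
```

>>> servo_tool(fingers=[0, 0, 0, 0, 0], travel=[[0, 0, -0.1], [0, 0, -0.1], [0, 0, -0.1], [0, 0, 0], [0, 0, 0]], rotation=[[0, 0, 0], [0, 0, 0], [0, 0, 0], [0, 0, 0], [0, 0, 0]])

```text
time_s: 12.87
eef_pos: [0.5076, -0.1088, 0.1608]
tcp_rot: [0.127, -3.138, -0.0]
ft_force: [0.6, 0.4, -0.6]
finger_gap: 0.0004
grip_force: 0.0
```

>>> servo_tool(fingers=[0, 0, 0, 0], travel=[[0, 0, -0.08], [0, 0, 0], [0, 0, 0], [0, 0, 0]], rotation=[[0, 0, 0], [0, 0, 0], [0, 0, 0], [0, 0, 0]])

```text
time_s: 13.2
eef_pos: [0.5077, -0.1086, 0.158]
tcp_rot: [-0.128, 3.139, -0.0]
ft_force: [-0.5, -0.1, 1.0]
finger_gap: 0.0001
grip_force: 0.0
```

>>> servo_tool(fingers=[0, 0, 0, 0], travel=[[0, 0, -0.07], [0, 0, 0], [0, 0, 0], [0, 0, 0]], rotation=[[0, 0, 0], [0, 0, 0], [0, 0, 0], [0, 0, 0]])

```text
time_s: 13.53
eef_pos: [0.5078, -0.1085, 0.1551]
tcp_rot: [-0.128, 3.139, -0.0]
ft_force: [1.0, 0.1, 0.6]
finger_gap: 0.0001
grip_force: 0.3
```

>>> servo_tool(fingers=[0, 0, 0, 0], travel=[[0, 0, -0.03], [0, 0, 0], [0, 0, 0], [0, 0, 0]], rotation=[[0, 0, 0], [0, 0, 0], [0, 0, 0], [0, 0, 0]])

```text
time_s: 13.87
eef_pos: [0.5079, -0.1086, 0.1546]
tcp_rot: [-0.128, 3.138, -0.001]
ft_force: [-1.7, 0.1, 8.0]
finger_gap: -0.0
grip_force: 4.2
```

>>> servo_tool(fingers=[0, 0, 0, 0], travel=[[0, 0, -0.03], [0, 0, 0], [0, 0, 0], [0, 0, 0]], rotation=[[0, 0, 0], [0, 0, 0], [0, 0, 0], [0, 0, 0]])

```text
time_s: 14.2
eef_pos: [0.508, -0.1086, 0.154]
tcp_rot: [-0.128, 3.137, -0.001]
ft_force: [-3.6, 1.2, 14.2]
finger_gap: -0.0002
grip_force: 7.3
```

>>> servo_tool(fingers=[0, 0, 0, 0], travel=[[0, 0, -0.02], [0, 0, 0], [0, 0, 0], [0, 0, 0]], rotation=[[0, 0, 0], [0, 0, 0], [0, 0, 0], [0, 0, 0]])

```text
time_s: 14.53
eef_pos: [0.5081, -0.1086, 0.1536]
tcp_rot: [-0.128, 3.137, -0.001]
ft_force: [-4.0, 1.0, 18.8]
finger_gap: 0.0
grip_force: 9.5
```

>>> servo_tool(fingers=[0, 0, 0, 0, 0, 0], travel=[[0, 0, -0.03], [0, 0, -0.02], [0, 0, 0], [0, 0, 0], [0, 0, 0], [0, 0, 0]], rotation=[[0, 0, 0], [0, 0, 0], [0, 0, 0], [0, 0, 0], [0, 0, 0], [0, 0, 0]])

```text
time_s: 15.03
eef_pos: [0.5083, -0.1087, 0.1525]
tcp_rot: [-0.128, 3.136, -0.002]
ft_force: [-6.1, 0.7, 29.0]
finger_gap: 0.0001
grip_force: 14.3
```

>>> servo_tool(fingers=[0, 0, 0, 0, 0], travel=[[0, 0, 0.05], [0, 0, 0.05], [0, 0, 0], [0, 0, 0], [0, 0, 0]], rotation=[[0, 0, 0], [0, 0, 0], [0, 0, 0], [0, 0, 0], [0, 0, 0]])

```text
time_s: 15.45
eef_pos: [0.508, -0.1086, 0.1545]
tcp_rot: [-0.128, 3.138, -0.001]
ft_force: [-1.8, 1.0, 11.1]
finger_gap: 0.0001
grip_force: 5.3
```

>>> servo_tool(fingers=[0, 0, 0, 0, 0, 0, 0, 0, 0, 0, 0], travel=[[0, 0, 0.2], [0, 0, 0.8], [0, 0, 0.9], [0, 0, 0.9], [0, 0, 0.9], [-0.5, 0.8, 0], [-0.5, 0.8, 0], [-0.5, 0.8, 0], [-0.5, 0.8, 0], [-0.5, 0.8, 0], [0, 0, 0]], rotation=[[0, 0, 0], [0, 0, 0], [0, 0, 0], [0, 0, 0], [0, 0, 0], [0, 0, 0], [0, 0, 0], [0, 0, 0], [0, 0, 0], [0, 0, 0], [0, 0, 0]])

```text
time_s: 16.37
eef_pos: [0.4042, 0.0551, 0.3021]
tcp_rot: [0.134, -3.137, -0.002]
ft_force: [0.0, 0.1, -0.4]
finger_gap: 0.0003
grip_force: 0.0
```

```bash
python3 - <<'E'
from h import *
a=read_camera("side")[150:340,220:420,::-1]
cv2.imwrite("pics/s2.png",cv2.resize(a,None,fx=3,fy=3,interpolation=cv2.INTER_CUBIC))
E
```

```text
(no output)
```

View pics/s2.png

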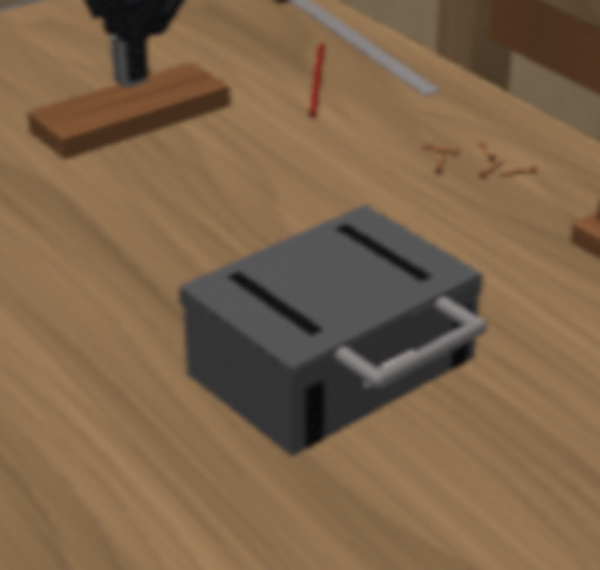

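The picture shows the lid shut with no gap at the rim: lid corner (295,368), case foot (293,452), bar near (430,350). The offcut is untouched. I'm handing in.

```bash
python3 -c "
from workcell import *
print(close_job())"
```

```text
the job is handed in; nothing more can be done
None
```

Both packs were pushed down to their stops, then the lid was closed and pressed flush; the drill, tape and offcut were not touched, and the job was handed in at about 16 s.

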